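Take the counterweight off its locking hook and stand it on the turntable base

TASK

Take the counterweight off its locking hook: push it back against the sprung keeper until its bar is out from under the lips, lift it straight out, then stand it upright in the round recess of the turntable base and let go. Work gently, by feel: do not force the bar against the lips or the end pads, set the weight down softly, and leave the other things on the counter where they are.

Things in the scene. Friction and masses are not known exactly. Their poses are not given: they have to be found in the camera images.
- weight_grip (a point): Centre of the counterweight's square metal grip: upright block 24 mm (its x) by 26 mm (its y) by 36 mm high, axes as the weight's, z up. Weight about 0.45 kg, may vary by a fifth. The cross bar's axis lies 16 mm below this point, the bob's flat underside 96 mm below. 25 mm or more is free around the grip for fingers, also between the hook's arms, down to 20 mm below the bar's axis.
- weight_bar (a point): Middle of the axis of the weight's round cross bar (diameter 12, length 156 mm), which runs along y. Two thin discs (diameter 20) sit on it 48 mm either side of the middle.
- weight_foot (a point): Centre of the flat underside of the weight's round bob (diameter 44, height 45 mm), 96 mm straight below the grip's centre.
- hook_seat (a point): Fixed locking hook stand: where the middle of the bar's axis lies when the weight hangs (it may rest up to 2 mm nearer the front), 165 mm above the counter. x is the push-back direction, from the hook's open front to the spring barrels at its back; y along the bar, z up. Two level arms, 10 mm wide, 58 mm either side, carry the bar; upturned tips stop it 5 mm forward of here.
- hook_throat (a point): Only a mark, 15 mm above and 18.5 mm behind the seat: the mean middle of the throat. Over each arm a flat lip, 4 mm above the bar, 5 mm thick, keeps the bar down. Behind the lips a throat 15 mm long lets it up, ending at two rubber pads. Lips and pads are set together anywhere in a 18 mm span, not measured: the bar can rise once pushed back 8 to 26 mm from the seat, and meets the pads 3 mm later.
- hook_pads (a point): Only a mark, at bar height, 25 mm behind the seat, near the two rubber pads that end the throat (their true place is not measured). They are stiff, about 5 N per mm; more than 28 N between weight and hook counts as forcing. While the bar rises it must be held back, as the keeper pushes it forward; 28 mm of rise clears the hook. Raising the bar 2 mm first takes it off the arms and spares their friction.
- keeper (a joint): How far (m) the hook's sprung keeper is pressed back: two linked steel pins behind the ends of the bar. 0 = closed, pins just behind the hanging bar; they resist with 3 N, rising by 0.12 N per mm, and spring closed again by themselves.
- recess (a point): Centre of the flat floor of the round recess on top of the fixed white ceramic turntable base (diameter 150 mm); floor 30 mm above the counter, recess diameter 54 mm, surrounded by a rim 8 mm high and 7 mm thick.
- pendulum_rod: Bystander: steel rod with a sliding block, 175 mm, lying flat, 20 mm high; origin under its middle, x along it.
- case_back: Bystander: flat dark wooden panel 160 x 100 x 9 mm; origin under its centre.
- lock_box: Bystander: brass box 80 x 100 x 64 mm with a cam on top; origin under its centre.
- spare_weight: Bystander: plain upright metal cylinder, diameter 38, height 40 mm, with no bar; origin under its centre.
- bell: Bystander: small brass bell, diameter 48, height 42 mm; origin under its centre.

How it is judged (in metres and radians):
On the way, in this order (a step that is already met when the one before it is completed fails the run):
1. the keeper is pressed back by at least 7 mm with the weight still hanging on the hook (value of joint keeper above 0.007 m and z of weight_grip in the frame of hook_seat below 0.022 m), for 0.1 s.
2. the weight is lifted clear above the hook, which springs closed (z of weight_grip in the frame of hook_seat above 0.038 m and value of joint keeper below 0.003 m), for 0.1 s.
At the end, for the whole second after the job is handed in: The counterweight stands upright (within 4 degrees) on the floor of the turntable base's recess (foot within 8 mm of the recess's centre, within 3 mm of its floor), at rest and released, and the hook's keeper has sprung closed (within 3 mm) (horizontal distance between weight_foot and recess below 0.008 m and z of weight_foot in the frame of recess below 0.003 m and angle between weight's own z axis and vertical below 0.07 rad and linear speed of weight below 0.02 m/s and value of joint keeper below 0.003 m); the robot touches nothing.
It fails at once if more than 28 N between the weight and the hook (lips, pads, keeper or arms): forced (contact force between weight and hook above 28 N).
It fails at once if the weight set down or dropped on the turntable base with more than 40 N (contact force between weight and turntable above 40 N).
It fails at once if a bystander moved by more than 20 mm (distance of any of pendulum_rod, case_back, lock_box, spare_weight, bell from where it was at the start of the episode above 0.02 m).
It also fails if it takes over 61 s, if anything falls off the work surface, if the arm or the gripper's body presses on something with over 40 N, if the wrist force passes 120 N, or if a joint passes its speed limit or range.

ROBOT

A 7-joint arm with a two-finger parallel gripper is mounted at the origin on the work surface. World frame = base frame: x ahead of the robot, y to its left, z up, the work surface at z = 0. Lengths are in m, angles in degrees, forces in N, time in s.
With the tool pointing down it reaches from about 0.35 to 0.9 m from the base axis. Payload 19.9 kg.
Tool frame: the origin (TCP) lies on the centre line of the jaws, within the pads' length; the fingertips stand 11 mm ahead of it and the grasp point (between the pads) lies 8 mm behind it; x points along the fingers, z is the direction in which the jaws open and shut, and the axes are right-handed (so a half turn about x gives the same grasp; the last joint's range is limited). The gripper opens to 85 mm and grips with 20 to 120 N. Pads are 22 mm wide; open, the fingers measure 114 mm over their backs; the gripper's body (76 mm by 85 mm) begins 54 mm behind the grasp point. The pads swing forward as they close: fully open they stand 13 mm farther back than shut.
Start: joints at [-67.81, 23.915, -0.59, 92.452, 0.269, 63.638, -3.037], TCP at [0.26, 0.568, 0.242] pointing down, gripper open.
Joint ranges: [-161.28, 161.28], [-22.2, 115.67], [-73.04, 71.86], [3.21, 147.25], [-68.34, 248.33], [10.77, 114.83], [-161.83, 161.83]. Speed limits (degrees/s): [108.29, 108.29, 136.94, 136.94, 172.46, 172.46, 172.46].

INTERFACE

Orientations are given as [roll, pitch, yaw] about the fixed x, y, z axes, in that order (R = Rz(yaw) Ry(pitch) Rx(roll)).
In Python, from rig import get_obs, camera, sign_off gives the robot as it stands. The module is installed in compiled form; this text tells all that it offers.
- The arm moves only by the tool arm_command, never from a script. Its argument "steps" is a list of rows, each a list of 6 numbers: the shift along the world's x, y, z in units of 50 cm (1.0 is 50 cm), then the turn, a rotation vector about the world's x, y, z in units of 90 degrees (1.0 is 90 degrees). In form: [[tx, ty, tz, rx, ry, rz], ...]. A call has 1 to 5 rows; each row shifts and turns the commanded pose from where the row before left it; what a row does not reach is not made up. A row lasts 1/12 s, in which the tool goes at most 41.7 mm and 7.16 degrees, less where a joint would pass 70% of its speed; a pose out of reach is approached as far as the arm can. A call with a number of a shift or a turn outside -1 to 1 is refused whole. A call with a gripper value outside its range is refused whole. "fingers" is the opening, from 0 (shut) to 1 (fully open), set as the call begins (left out, the last holds). The fingers move at their own pace and stop on an object; the grip force is fixed at half the most. Time passes only in rows, so rows that do not move let the fingers close. It gives the time, the measured TCP pose, the force and the opening at its end, in the units of the state.
- get_obs(): the state, without advancing time (a new reading comes with each control period).
- camera(name): name is "scene" or "side" or "wrist"; returns a dict with "color" (384x512x3 uint8, blue, green, red), "depth" (384x512 float32, m along the optical axis (not along the pixel's ray), 0 where there is no reading), "fovy" (degrees; the focal length in pixels is half the picture's height over the tangent of half this angle, whatever the lens; pixels are square), "cx", "cy" (the principal point, pixels), "xyz" and "rotation" of the camera in the world; the wrist camera has in their place "mount" (4x4, takes a point from camera to tool coordinates, whose origin is the TCP and whose axes are the tool frame's). Camera axes: x right, y down, z forward; pixel columns grow to the right and rows downward; lengths in m; the calibration is good to about 2 mm. A picture is of the moment at which its call begins: read the wrist's pose just before it.
- sign_off(): hands the job in, once; it reports no verdict.
The state is a dict: "time": time; "joint_positions": joint angles; "qvel": joint speeds; "effort": joint torques, N m; "eef_pos": TCP position; "tool_rot": TCP orientation; "ft_force": force on the tool from outside, world axes, zero at the start; "moment": the same for the moment, N m; "gripper_width": finger opening in m.
Only numpy, scipy, OpenCV 4.12 (cv2) and the standard library are available. Lean on these libraries where they do the work, as an engineer would, in place of code of your own. Each camera call takes 0.05 s, during which the arm holds its last target.

## Working session

There is one attempt and no reset: what is moved stays moved. The work goes in short steps, Python scripts to look and compute and a tool call to move; the robot and the scene stay as the last step left them, time stands still between calls to the robot, and variables do not carry over. Pictures are saved under pics/ and viewed, and the job is handed in when it is done.

Besides the shell and the picture viewer there is one more tool, called after ">>>" in YAML: its name, and indented under it one key for each argument. arm_command: Moves the arm, as the interface text tells. Shifts and turns lie within -1 to 1; 1 stands for 50 cm of shift or 90 degrees of turn. Its arguments: {"type":"object","properties":{"steps":{"type":"array"},"fingers":{"type":"number"}},"required":["steps"]}

```bash
mkdir -p pics; ls; cat > h.py <<'E'
import numpy as np,cv2,pickle
from rig import get_obs,camera
def snap(n,tag):
    o=get_obs();c=camera(n);c['obs']=o
    pickle.dump(c,open(f'pics/{tag}.pkl','wb'));cv2.imwrite(f'pics/{tag}.png',c['color']);return c
def load(tag): return pickle.load(open(f'pics/{tag}.pkl','rb'))
def pose(c):
    if 'mount' in c:
        from scipy.spatial.transform import Rotation as R
        o=c['obs'];T=np.eye(4);T[:3,:3]=R.from_euler('xyz',o['tool_rot'],degrees=True).as_matrix();T[:3,3]=o['eef_pos']
        M=T@np.array(c['mount']);return M[:3,:3],M[:3,3]
    return np.array(c['rotation']),np.array(c['xyz'])
def cloud(c):
    d=c['depth'];h,w=d.shape;f=h/2/np.tan(np.radians(c['fovy']/2))
    u,v=np.meshgrid(np.arange(w),np.arange(h))
    P=np.stack([(u-c['cx'])/f*d,(v-c['cy'])/f*d,d],-1);R,t=pose(c);Q=P@R.T+t;Q[d==0]=np.nan;return Q
def proj(c,p):
    R,t=pose(c);q=(np.array(p)-t)@R;f=c['depth'].shape[0]/2/np.tan(np.radians(c['fovy']/2))
    return np.stack([q[...,0]/q[...,2]*f+c['cx'],q[...,1]/q[...,2]*f+c['cy']],-1)
E
python3 - <<'E'
from h import *
for n in ['scene','side','wrist']:
    c=snap(n,n+'0'); print(n,c['fovy'],c['cx'],c['cy'],pose(c)[1])
print(get_obs())
E
```

```text
pics
scene 44.27107723327294 250.46978758980333 194.49332916518318 [ 1.09093187 -0.59709125  1.22195045]
side 45.8930246249484 259.84045251145204 188.14744833807876 [ 0.08079732 -0.78818951  1.15005063]
wrist 64.53539368156977 248.97706593484492 188.8244977601977 [0.1971233  0.59846436 0.37322777]
{'time': 0.15, 'joint_positions': array([-67.80859652,  23.94148406,  -0.59043435,  92.47555317,
         0.27076106,  63.63929603,  -3.03894916]), 'qvel': array([ 0.03438202, -0.13459239, -0.0382799 , -0.09559988,  0.06237318,
       -0.01421687, -0.07336578]), 'effort': array([ 9.63451530e-04, -8.64739037e+01,  6.79069217e-01, -4.35059631e+01,
        1.91021932e-02,  5.62801055e-03, -2.60274072e-05]), 'eef_pos': array([0.25977718, 0.56818285, 0.24180483]), 'tool_rot': array([-173.9465851 ,   89.94496774, -108.51684551]), 'ft_force': array([ 0.66912963,  0.87847871, -0.58742487]), 'moment': array([-0.00552165, -0.02048987,  0.00248614]), 'gripper_width': 0.08565180157786535}
```

View pics/scene0.png

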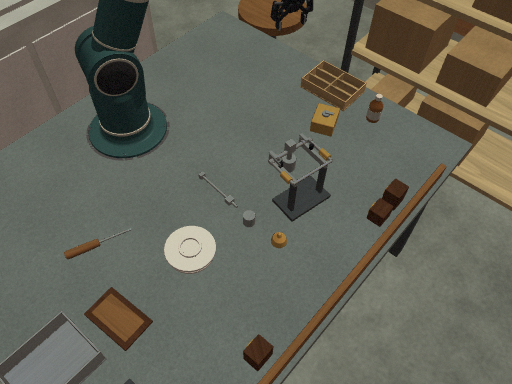

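View pics/side0.png

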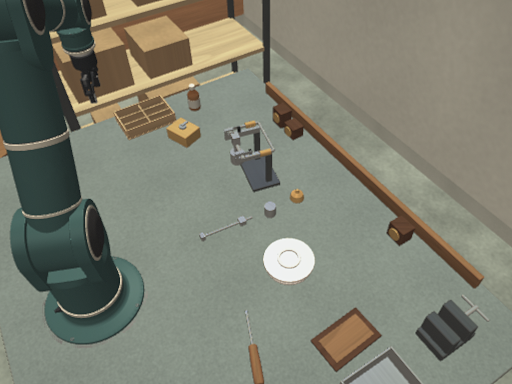

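View pics/wrist0.png

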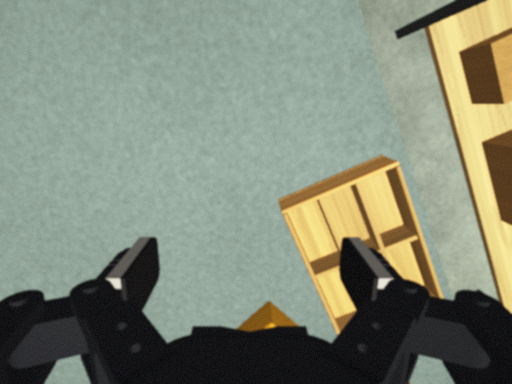

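```bash
python3 - <<'E'
from h import *
for n,(x,y,w,h) in {'scene0':(255,125,90,100),'side0':(215,110,75,90)}.items():
    c=load(n);cv2.imwrite(f'pics/{n}c.png',cv2.resize(c['color'][y:y+h,x:x+w],None,fx=6,fy=6,interpolation=cv2.INTER_CUBIC))
    Q=cloud(c)
    for (u,v) in ([(190,248),(291,160),(285,178),(325,154),(290,148),(295,200),(249,218),(280,240),(216,188),(324,118)] if n=='scene0' else [(289,260),(240,150),(250,125),(265,152),(262,178)]):
        print(n,u,v,np.round(Q[v,u],4))
E
```

```text
Traceback (most recent call last):
  File "h.py", line 16, in cloud
    P=np.stack([(u-c['cx'])/f*d,(v-c['cy'])/f*d,d],-1);R,t=pose(c);Q=P@R.T+t;Q[d==0]=np.nan;return Q
                                                                     ~~~~~^~
ValueError: operands could not be broadcast together with shapes (384,512) (3,)
```

```bash
sleep 1; ls pics
```

```text
scene0.pkl
scene0.png
scene0c.png
side0.pkl
side0.png
wrist0.pkl
wrist0.png
```

```bash
python3 - <<'E'
from h import *
for n in ['scene0','side0']: print(load(n)['rotation'])
print(load('wrist0')['mount'])
E
sed -i "s/return np.array(c\['rotation'\])/from scipy.spatial.transform import Rotation as R\n    return R.from_euler('xyz',c['rotation'],degrees=True).as_matrix()/" h.py
python3 - <<'E'
from h import *
for n,(x,y,w,h) in {'scene0':(255,125,90,100),'side0':(215,110,75,90)}.items():
    c=load(n);cv2.imwrite(f'pics/{n}c.png',cv2.resize(c['color'][y:y+h,x:x+w],None,fx=6,fy=6,interpolation=cv2.INTER_CUBIC))
    Q=cloud(c)
    for (u,v) in ([(190,248),(291,160),(285,178),(325,154),(290,148),(295,200),(249,218),(280,240),(216,188),(324,118)] if n=='scene0' else [(289,260),(240,150),(250,125),(265,152),(262,178)]):
        print(n,u,v,np.round(Q[v,u],4))
E
```

```text
[-144.18162829   -0.46686514   41.21314018]
[-138.07637921    0.90086232  -31.92188286]
[[ 4.43895357e-04 -2.71154012e-01  9.62535872e-01 -1.31508047e-01]
 [ 5.31793508e-04 -9.62535767e-01 -2.71154228e-01  6.95238930e-02]
 [ 9.99999760e-01  6.32234431e-04 -2.83067215e-04  1.40691881e-03]
 [ 0.00000000e+00  0.00000000e+00  0.00000000e+00  1.00000000e+00]]
scene0 190 248 [ 0.5253 -0.2009  0.0279]
scene0 291 160 [0.5862 0.1778 0.1319]
scene0 285 178 [0.6319 0.0881 0.1691]
scene0 325 154 [0.6676 0.2287 0.1781]
scene0 290 148 [0.5848 0.1671 0.1942]
scene0 295 200 [0.6405 0.1448 0.0091]
scene0 249 218 [ 0.5902 -0.0174  0.041 ]
scene0 280 240 [ 0.7038 -0.0099  0.0308]
scene0 216 188 [0.4254 0.0112 0.0148]
scene0 324 118 [0.5161 0.4614 0.05  ]
side0 289 260 [ 0.5219 -0.2073  0.0271]
side0 240 150 [0.5678 0.1413 0.1661]
side0 250 125 [0.656  0.2263 0.1678]
side0 265 152 [0.6262 0.0859 0.1716]
side0 262 178 [0.6362 0.1232 0.0138]
```

Good: heights agree (turntable ~0.028, spare weight 0.041). Look at the crops.

View pics/scene0c.png

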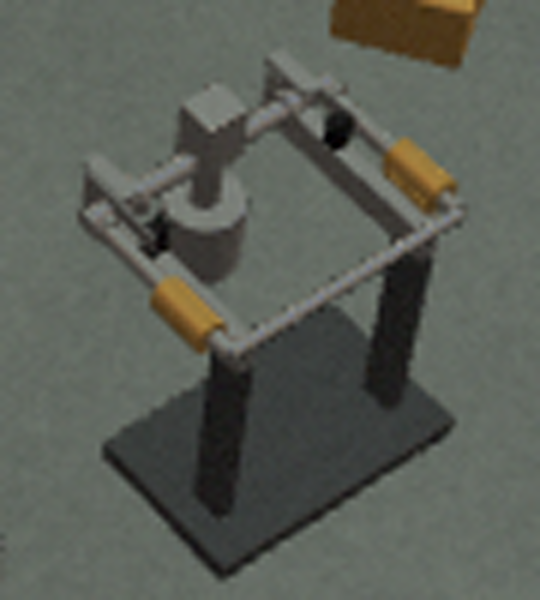

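View pics/side0c.png

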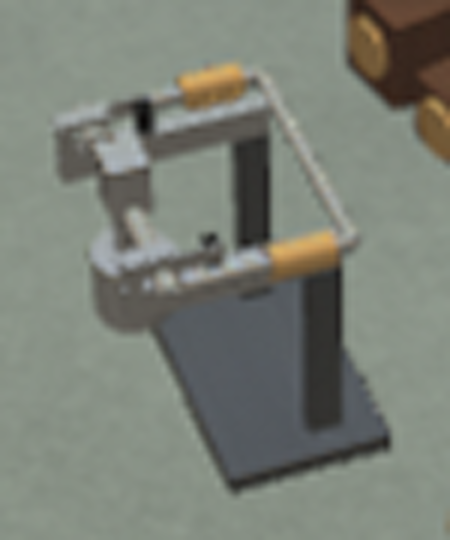

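```bash
python3 - <<'E'
from h import *
from scipy.spatial.transform import Rotation as R
o=load('wrist0')['obs'];print(R.from_euler('xyz',o['tool_rot'],degrees=True).as_matrix().round(3))
for n in ['scene0','side0']:
    Q=cloud(load(n)).reshape(-1,3)
    m=(Q[:,2]>0.05)&(Q[:,0]>.5)&(Q[:,0]<.75)&(Q[:,1]>.03)&(Q[:,1]<.3)
    P=Q[m];print(n,len(P),P.min(0),P.max(0))
    m=(Q[:,2]>0.190)&(Q[:,2]<.21)&(Q[:,0]>.5)&(Q[:,0]<.75)&(Q[:,1]>.03)&(Q[:,1]<.3);print(m.sum(),Q[m].mean(0),Q[m].min(0),Q[m].max(0))
    m=(abs(Q[:,2]-.03)<0.006)&(np.hypot(Q[:,0]-.525,Q[:,1]+.205)<.1);P=Q[m]
    print('tt',m.sum(),(P.max(0)+P.min(0))/2,np.ptp(P,axis=0))
E
```

```text
[[-0.    -0.909  0.416]
 [-0.001  0.416  0.909]
 [-1.    -0.    -0.001]]
scene0 1561 [0.53936309 0.08194206 0.05097161] [0.6938181  0.25981062 0.20087287]
73 [0.57509774 0.1793935  0.19699961] [0.56067675 0.16554752 0.19069784] [0.58778286 0.1969159  0.20087287]
tt 1742 [ 0.52428551 -0.20083483  0.03000286] [0.14987593 0.15019122 0.01197838]
side0 1254 [0.53698473 0.07946455 0.05056504] [0.68919823 0.25353472 0.20103811]
51 [0.57118446 0.17684032 0.19572682] [0.55843788 0.16393608 0.19058862] [0.58549227 0.1886601  0.20103811]
tt 1646 [ 0.52106505 -0.20360401  0.02999005] [0.14846092 0.14982481 0.01195633]
```

>>> arm_command:
  steps:
    - [0.03, -0.04, 0.04, 0, 0, -0.0556]
    - [0.04, -0.055, 0.04, 0, 0, -0.0556]
    - [0.042, -0.057, 0.03, 0, 0, -0.0556]
    - [0.042, -0.057, 0.03, 0, 0, -0.0556]
    - [0.042, -0.057, 0.03, 0, 0, -0.0556]

```text
time: 0.57
eef_pos: [0.3585, 0.4338, 0.3279]
tool_rot: [156.2, 90.0, -163.6]
ft_force: [1.1, 0.0, 0.8]
gripper_width: 0.0853
```

>>> arm_command:
  steps:
    - [0.042, -0.058, 0.02, 0, 0, -0.0556]
    - [0.042, -0.058, 0.02, 0, 0, -0.0556]
    - [0.042, -0.058, 0.02, 0, 0, -0.0556]
    - [0.042, -0.058, 0.02, 0, 0, -0.0556]
    - [0.042, -0.058, 0.02, 0, 0, -0.0556]

```text
time: 0.98
eef_pos: [0.4635, 0.2887, 0.3777]
tool_rot: [154.2, 90.0, 169.4]
ft_force: [0.8, 1.0, -0.8]
gripper_width: 0.0852
```

>>> arm_command:
  steps:
    - [0.042, -0.058, 0.01, 0, 0, -0.0556]
    - [0.042, -0.058, 0.0, 0, 0, -0.0556]
    - [0.042, -0.058, 0.0, 0, 0, -0.0556]
    - [0.042, -0.058, 0.0, 0, 0, -0.0556]
    - [0.042, -0.058, 0.0, 0, 0, -0.0556]

```text
time: 1.4
eef_pos: [0.5685, 0.1439, 0.3823]
tool_rot: [107.2, 90.0, 97.3]
ft_force: [1.1, -0.6, -0.5]
gripper_width: 0.0852
```

>>> arm_command:
  steps:
    - [0.042, -0.058, 0.0, 0, 0, -0.0556]
    - [0.03, -0.03, 0, 0, 0, 0]
    - [0, 0, 0, 0, 0, 0]

```text
time: 1.65
eef_pos: [0.6057, 0.0969, 0.3817]
tool_rot: [-81.5, 89.9, -96.5]
ft_force: [0.1, 0.1, -0.0]
gripper_width: 0.0857
```

```bash
python3 - <<'E'
from h import *
from scipy.spatial.transform import Rotation as R
c=snap('wrist','wrist1');cv2.imwrite('pics/wrist1b.png',cv2.resize(c['color'],(768,576)))
o=c['obs'];print(o['eef_pos'],R.from_euler('xyz',o['tool_rot'],degrees=True).as_matrix().round(4))
E
```

```text
[0.60570541 0.09688283 0.38169111] [[-3.000e-04  2.584e-01  9.660e-01]
 [-2.300e-03  9.660e-01 -2.584e-01]
 [-1.000e+00 -2.200e-03  3.000e-04]]
```

View pics/wrist1b.png

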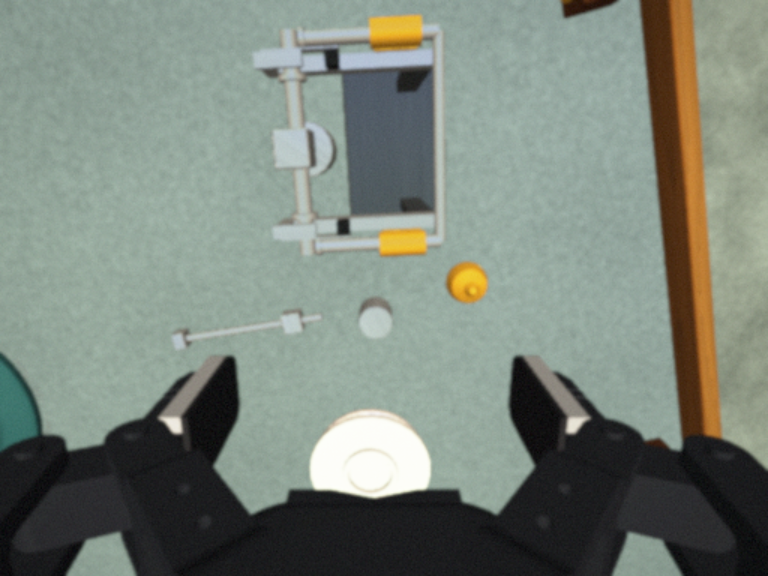

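```bash
python3 - <<'E'
from h import *
c=load('wrist1')
x,y,w,h=165,10,135,165
cv2.imwrite('pics/w1c.png',cv2.resize(c['color'][y:y+h,x:x+w],None,fx=4.5,fy=3.6,interpolation=cv2.INTER_CUBIC)) 
cv2.imwrite('pics/w1c.png',cv2.resize(c['color'][y:y+h,x:x+w],None,fx=3.6,fy=3.6,interpolation=cv2.INTER_CUBIC))
Q=cloud(c);P=Q[:180].reshape(-1,3)
reg=(P[:,0]>.5)&(P[:,0]<.75)&(P[:,1]>.03)&(P[:,1]<.3)
m=reg&(P[:,2]>.193)&(P[:,2]<.206);G=P[m]
r=cv2.minAreaRect((G[:,:2]*1000).astype(np.float32));print('grip',m.sum(),r,G.mean(0))
m=reg&(P[:,2]>.155)
# rear crossbar
yax=np.array([.2584,.966]);xax=np.array([.966,-.2584])
S=P[m];a=S[:,:2]@xax;b=S[:,:2]@yax
print(a.min(),a.max(),b.min(),b.max())
B=S[(a>a.max()-.012)];A=np.polyfit(B[:,:2]@yax,B[:,:2]@xax,1);print('rear slope deg',np.degrees(np.arctan(A[0])),len(B))
# height profile in hook frame grid
import sys
img=np.zeros((200,160),np.float32)
ia=((a-a.min())*1000).astype(int);ib=((b.max()-b)*1000).astype(int)
ok=(ia<160)&(ib<200);img[ib[ok],ia[ok]]=(S[ok,2]-.15)/.055*255
cv2.imwrite('pics/hm.png',cv2.resize(img,None,fx=3,fy=3,interpolation=cv2.INTER_NEAREST));print(a.min(),b.max())
E
```

```text
grip 659 ((570.7757568359375, 182.90660095214844), (25.929155349731445, 24.125938415527344), 77.57756042480469) [0.57125836 0.18288133 0.19846075]
0.4787618617349255 0.6140612359100014 0.24505776447672684 0.4106599796804005
rear slope deg -1.5605197981939907 986
0.4787618617349255 0.4106599796804005[ WARN:0@1.049] global loadsave.cpp:1063 imwrite_ Unsupported depth image for selected encoder is fallbacked to CV_8U.
```

View pics/w1c.png

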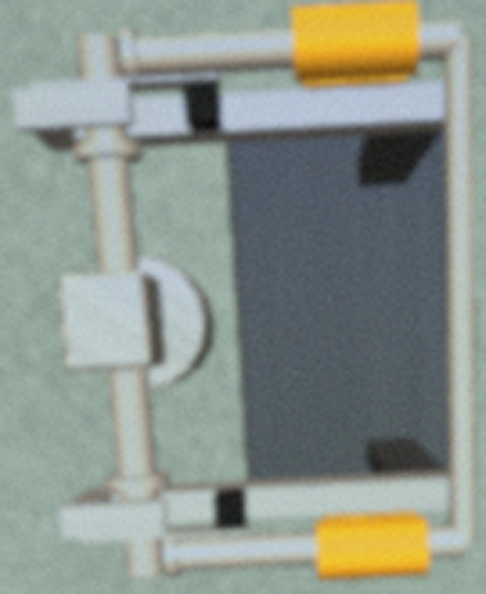

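View pics/hm.png

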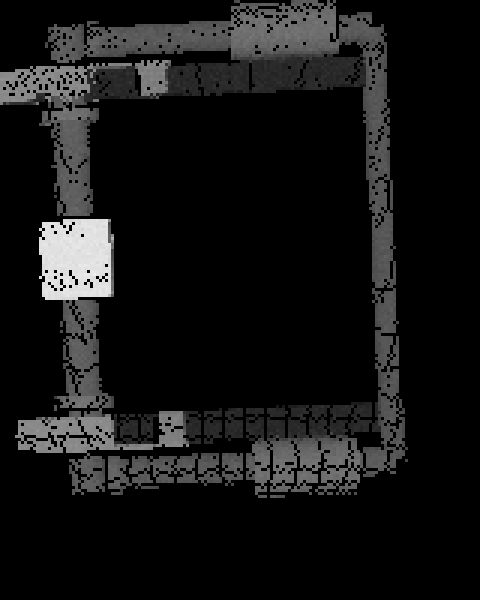

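```bash
cat > fit.py <<'E'
from h import *
import sys
def fit(tag,rows=180,yaw=-12.3,v=True):
    c=load(tag);Q=cloud(c)[:rows];P=Q.reshape(-1,3);P=P[~np.isnan(P[:,0])]
    t=np.radians(yaw);xa=np.array([np.cos(t),np.sin(t)]);ya=np.array([-np.sin(t),np.cos(t)])
    o=np.array([.571,.183])
    A=(P[:,:2]-o)@xa;B=(P[:,:2]-o)@ya;Z=P[:,2]
    return A*1e3,B*1e3,Z*1e3
if __name__=='__main__':
    A,B,Z=fit('wrist1')
    m=(Z>160)&(Z<176)&(abs(A)<15)&(abs(B)<42)&(abs(B)>16)
    print('bar',m.sum(),np.polyfit(B[m],A[m],1),Z[m].max(), np.percentile(A[m],[2,98]))
    m=(A>90)&(A<125)&(Z>155)&(abs(B)<50);p=np.polyfit(B[m],A[m],1);print('rear',p,np.degrees(np.arctan(p[0])),Z[m].max())
    for s in (1,-1):
        m=(abs(B*s-58)<3)&(Z>140)&(A>-40)&(A<60)
        h=[]
        for a in range(-40,50):
            k=m&(A>=a)&(A<a+1)
            h.append((a,int(k.sum()),round(float(np.median(Z[k])),1) if k.sum() else None))
        print(s,h)
    m=(Z>193)&(abs(A)<25)&(abs(B)<25);print('grip',[np.percentile(q[m],[1,99]).round(1) for q in (A,B)])
    for s in (1,-1):
        m=(Z>150)&(A>-10)&(A<80)&(B*s>48)&(B*s<95);print(s,'arm/lip B',np.percentile(B[m&(A<6)&(Z>173)],[2,98]) ,'arm',np.percentile(B[m&(A>45)&(Z<162)],[2,98]))
E
python3 fit.py
```

```text
bar 556 [-0.00309     0.46646097] 172.76815483375796 [-5.69255655  5.62870519]
rear [7.74126195e-04 1.01903125e+02] 0.044354154906762866 170.6022559790527
1 [(-40, 0, None), (-39, 0, None), (-38, 0, None), (-37, 0, None), (-36, 0, None), (-35, 0, None), (-34, 0, None), (-33, 0, None), (-32, 0, None), (-31, 0, None), (-30, 0, None), (-29, 0, None), (-28, 0, None), (-27, 0, None), (-26, 0, None), (-25, 0, None), (-24, 0, None), (-23, 6, 180.0), (-22, 6, 180.2), (-21, 8, 179.8), (-20, 7, 179.9), (-19, 9, 179.7), (-18, 5, 179.7), (-17, 8, 179.9), (-16, 4, 179.5), (-15, 8, 179.6), (-14, 6, 180.0), (-13, 7, 179.9), (-12, 6, 179.8), (-11, 10, 178.8), (-10, 7, 180.0), (-9, 6, 179.4), (-8, 7, 178.8), (-7, 5, 179.7), (-6, 8, 179.7), (-5, 7, 179.6), (-4, 4, 179.8), (-3, 6, 179.9), (-2, 7, 179.2), (-1, 6, 179.5), (0, 8, 179.8), (1, 6, 179.9), (2, 7, 179.6), (3, 5, 179.8), (4, 8, 179.7), (5, 7, 180.1), (6, 5, 180.0), (7, 14, 168.8), (8, 13, 178.1), (9, 8, 159.2), (10, 4, 159.4), (11, 6, 158.6), (12, 6, 158.6), (13, 6, 158.8), (14, 6, 158.4), (15, 6, 158.9), (16, 6, 158.7), (17, 6, 158.5), (18, 6,
[... 1445 characters left out ...]
, 5, 159.3), (19, 3, 157.9), (20, 3, 158.8), (21, 4, 159.9), (22, 5, 159.2), (23, 0, None), (24, 2, 177.2), (25, 3, 178.2), (26, 4, 177.8), (27, 5, 176.6), (28, 6, 177.5), (29, 5, 177.6), (30, 5, 177.6), (31, 5, 176.7), (32, 6, 177.2), (33, 8, 167.4), (34, 3, 159.4), (35, 5, 158.7), (36, 5, 158.3), (37, 5, 158.8), (38, 5, 158.8), (39, 5, 159.0), (40, 2, 158.2), (41, 3, 158.7), (42, 5, 159.5), (43, 5, 158.4), (44, 5, 159.1), (45, 5, 158.4), (46, 5, 158.8), (47, 2, 158.9), (48, 3, 159.4), (49, 6, 158.8)]
grip [array([-11.6,  11.8]), array([-12.8,  12.5])]
1 arm/lip B [48.49698422 64.03050281] arm [53.02860136 63.19845516]
-1 arm/lip B [-64.10381598 -48.27380631] arm [-62.73860124 -52.67886905]
```

>>> arm_command:
  steps:
    - [-0.0174, 0.043, 0, 0, 0, 0.0075]
    - [-0.0174, 0.043, 0, 0, 0, 0.0075]
    - [-0.0174, 0.043, -0.03, 0, 0, 0.0075]
    - [-0.0174, 0.043, -0.04, 0, 0, 0.0075]
    - [0, 0, -0.04, 0, 0, 0]

```text
time: 2.12
eef_pos: [0.5667, 0.1934, 0.3266]
tool_rot: [113.2, 89.9, 101.8]
ft_force: [0.3, 1.3, -0.4]
gripper_width: 0.0853
```

>>> arm_command:
  steps:
    - [0, 0, -0.05, 0, 0, 0]
    - [0, 0, -0.05, 0, 0, 0]
    - [0, 0, -0.03, 0, 0, 0]
    - [0, 0, 0, 0, 0, 0]
    - [0, 0, 0, 0, 0, 0]

```text
time: 2.53
eef_pos: [0.5685, 0.1881, 0.2623]
tool_rot: [-155.8, 89.9, -167.6]
ft_force: [-0.5, 0.1, 0.3]
gripper_width: 0.0855
```

```bash
python3 - <<'E'
from h import *
from scipy.spatial.transform import Rotation as R
c=snap('wrist','wrist2');cv2.imwrite('pics/wrist2b.png',cv2.resize(c['color'],(768,576)))
o=c['obs'];M=R.from_euler('xyz',o['tool_rot'],degrees=True).as_matrix();print(o['time'],o['eef_pos'],M.round(4),np.degrees(np.arctan2(M[1,2],M[0,2])),o['ft_force'])
c=snap('side','side2');c=snap('scene','scene2')
from fit import fit
A,B,Z=fit('wrist2',384)
m=(Z>193)&(Z<206)&(abs(A)<18)&(abs(B)<18);print('grip',m.sum(),[np.percentile(q[m],[2,98]).round(1) for q in (A,B)])
E
```

```text
2.5333 [0.56847351 0.18811492 0.26230372] [[-1.000e-03  2.056e-01  9.786e-01]
 [-2.000e-04  9.786e-01 -2.056e-01]
 [-1.000e+00 -4.000e-04 -1.000e-03]] -11.861774334756477 [-0.46132525  0.13584072  0.27456093]
grip 1282 [array([-11.6,  11.2]), array([-12.2,  13. ])]
```

View pics/wrist2b.png

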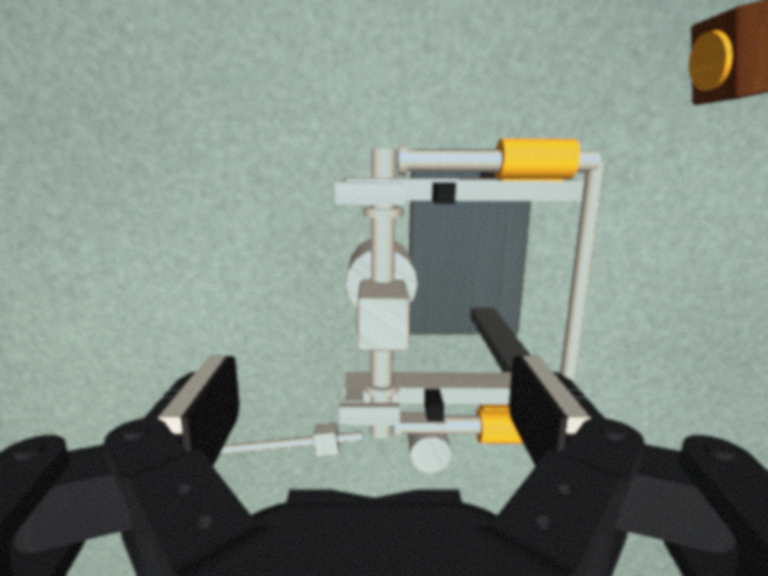

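>>> arm_command:
  steps:
    - [0.005, -0.01, -0.03, 0, 0, -0.005]
    - [0, 0, -0.05, 0, 0, 0]
    - [0, 0, -0.05, 0, 0, 0]
    - [0, 0, -0.03, 0, 0, 0]
    - [0, 0, -0.012, 0, 0, 0]

```text
time: 3.1
eef_pos: [0.571, 0.1825, 0.175]
tool_rot: [-149.0, 89.9, -161.3]
ft_force: [0.7, -0.8, 0.2]
gripper_width: 0.0855
```

>>> arm_command:
  steps:
    - [0, 0, -0.006, 0, 0, 0]
    - [0, 0, 0, 0, 0, 0]
    - [0, 0, 0, 0, 0, 0]
    - [0, 0, 0, 0, 0, 0]

```text
time: 3.43
eef_pos: [0.5721, 0.1826, 0.1745]
tool_rot: [39.3, 89.9, 26.9]
ft_force: [0.5, -0.0, -0.1]
gripper_width: 0.085
```

```bash
python3 - <<'E'
from h import *
from scipy.spatial.transform import Rotation as R
c=snap('wrist','wrist3');cv2.imwrite('pics/wrist3b.png',cv2.resize(c['color'],(768,576)))
o=c['obs'];M=R.from_euler('xyz',o['tool_rot'],degrees=True).as_matrix();print(o['time'],o['eef_pos'],np.degrees(np.arctan2(M[1,2],M[0,2])),o['ft_force'])
from fit import fit
A,B,Z=fit('wrist3',384)
m=(Z>193)&(Z<206)&(abs(A)<18)&(abs(B)<18);print('grip',m.sum(),[np.percentile(q[m],[2,98]).round(1) for q in (A,B)])
E
```

```text
3.4333 [0.57210774 0.18261438 0.17451504] -12.379608474452002 [ 0.47343338 -0.00748622 -0.14331168]
grip 3552 [array([-11.4,  11.2]), array([-11.4,  13. ])]
```

View pics/wrist3b.png

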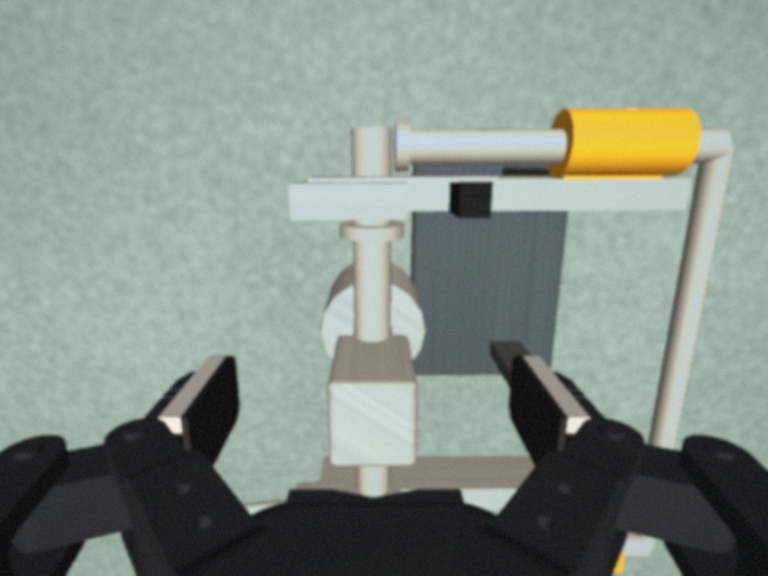

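>>> arm_command:
  steps:
    - [0, 0, 0, 0, 0, 0]
    - [0, 0, 0, 0, 0, 0]
    - [0, 0, 0, 0, 0, 0]
    - [0, 0, 0, 0, 0, 0]
    - [0, 0, 0, 0, 0, 0]
  fingers: 0

```text
time: 3.9
eef_pos: [0.5716, 0.1824, 0.1733]
tool_rot: [-169.4, 90.0, 178.2]
ft_force: [-0.4, 0.4, -0.5]
gripper_width: 0.0255
```

>>> arm_command:
  steps:
    - [0, 0, 0, 0, 0, 0]
    - [0, 0, 0, 0, 0, 0]
    - [0, 0, 0, 0, 0, 0]
    - [0, 0, 0, 0, 0, 0]
    - [0, 0, 0, 0, 0, 0]

```text
time: 4.32
eef_pos: [0.5716, 0.1824, 0.1734]
tool_rot: [25.6, 90.0, 13.2]
ft_force: [-0.4, -0.2, 3.5]
gripper_width: 0.023
```

```bash
cat > look.py <<'E'
from h import *
import sys
from scipy.spatial.transform import Rotation as R
from fit import fit
t=sys.argv[1]
c=snap('wrist',t);cv2.imwrite(f'pics/{t}b.png',cv2.resize(c['color'],(768,576)))
o=c['obs'];M=R.from_euler('xyz',o['tool_rot'],degrees=True).as_matrix();print(o['time'],o['eef_pos'],'yaw',np.degrees(np.arctan2(M[1,2],M[0,2])),'toolx',M[:,0].round(4),o['ft_force'],o['moment'],o['gripper_width'])
A,B,Z=fit(t,250)
m=(Z>160)&(Z<205)&(abs(A-5)<25)&(B<42)&(B>30)
k=m&(Z<176+30)
print('bar seg',k.sum(),np.percentile(A[k],[3,50,97]).round(2),Z[k].max())
m=(abs(B-58)<4)&(Z>140)
print('lip end',np.percentile(A[m&(Z>178)&(Z<182)],[99]),'pad',np.percentile(A[m&(Z>174.5)&(Z<178.3)&(A>15)&(A<45)],[2,98]))
E
python3 look.py wrist4
```

```text
4.3167 [0.57164861 0.18239335 0.17338262] yaw -12.385330331983315 toolx [ 1.e-04  0.e+00 -1.e+00] [-0.37637349 -0.15328712  3.52620832] [-0.02363883  0.14038958 -0.06868715] 0.023049744017463587
bar seg 643 [-5.8  -0.21  5.38] 172.51619049019436
lip end [31.63929475] pad [24.21021771 33.17284894]
```

View pics/wrist4b.png

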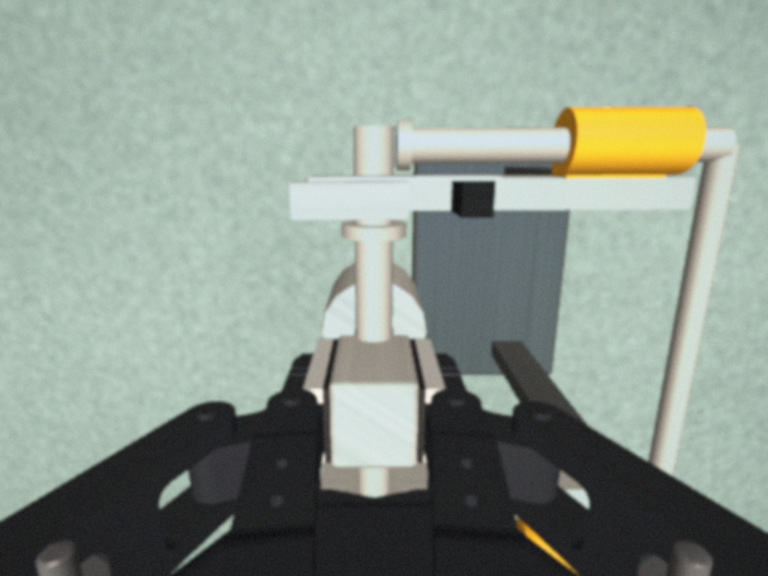

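>>> arm_command:
  steps:
    - [0, 0, 0.002, 0, 0, 0]
    - [0, 0, 0.002, 0, 0, 0]
    - [0, 0, 0, 0, 0, 0]

```text
time: 4.62
eef_pos: [0.5713, 0.1823, 0.1751]
tool_rot: [-142.2, 90.0, -154.6]
ft_force: [-0.2, 0.9, -3.7]
gripper_width: 0.0235
```

```bash
sed -i 's/(Z>178)&(Z<182)\]/(Z>178)\&(Z<182)\&(A<15)]/' look.py; python3 look.py wrist5
```

```text
4.6167 [0.5713281  0.18233473 0.17505364] yaw -12.375171622714499 toolx [-6.e-04 -3.e-04 -1.e+00] [-0.2200875   0.89389418 -3.73859372] [ 0.02692983 -0.03672857  0.01936328] 0.023456527823130114
bar seg 633 [-6.09 -0.52  5.03] 174.0474866736479
lip end [8.92896436] pad [24.23798781 33.21416561]
```

>>> arm_command:
  steps:
    - [0.0039, -0.00086, 0, 0, 0, 0]
    - [0.0039, -0.00086, 0, 0, 0, 0]
    - [0.0039, -0.00086, 0, 0, 0, 0]
    - [0.0039, -0.00086, 0, 0, 0, 0]
    - [0.0039, -0.00086, 0, 0, 0, 0]

```text
time: 5.08
eef_pos: [0.5812, 0.1803, 0.175]
tool_rot: [-165.2, 90.0, -177.6]
ft_force: [-3.8, 2.7, -4.3]
gripper_width: 0.0237
```

>>> arm_command:
  steps:
    - [0, 0, 0, 0, 0, 0]
    - [0.0039, -0.00086, 0, 0, 0, 0]
    - [0.0039, -0.00086, 0, 0, 0, 0]
    - [0, 0, 0, 0, 0, 0]

```text
time: 5.42
eef_pos: [0.5853, 0.1794, 0.1751]
tool_rot: [-159.0, 90.0, -171.4]
ft_force: [-3.8, 2.2, -5.7]
gripper_width: 0.0233
```

```bash
python3 look.py wrist6
```

```text
5.4167 [0.5853356  0.17940343 0.1750924 ] yaw -12.380357828497768 toolx [-3.e-04 -1.e-04 -1.e+00] [-3.81268414  2.16586921 -5.69009194] [0.44012464 0.92201861 0.24435383] 0.023298474638515487
bar seg 636 [ 8.24 13.79 19.35] 173.8622794182992
lip end [8.96231129] pad [24.33179757 33.12921087]
```

>>> arm_command:
  steps:
    - [0.002, -0.00044, 0, 0, 0, 0]
    - [0.002, -0.00044, 0, 0, 0, 0]
    - [0.001, -0.0002, 0, 0, 0, 0]
    - [0, 0, 0, 0, 0, 0]

```text
time: 5.8
eef_pos: [0.5877, 0.1789, 0.1751]
tool_rot: [-154.5, 90.0, -166.9]
ft_force: [-5.2, 1.9, -7.5]
gripper_width: 0.0237
```

```bash
python3 look.py wrist7
```

```text
5.8 [0.58767531 0.17887183 0.17514238] yaw -12.38000830111631 toolx [-3.e-04 -1.e-04 -1.e+00] [-5.21881166  1.90984052 -7.54571576] [0.4159434  1.02667802 0.12738063] 0.023694496532909632
bar seg 637 [10.62 16.2  21.75] 173.93550340812305
lip end [9.1752809] pad [24.29326549 33.03561167]
```

View pics/wrist7b.png

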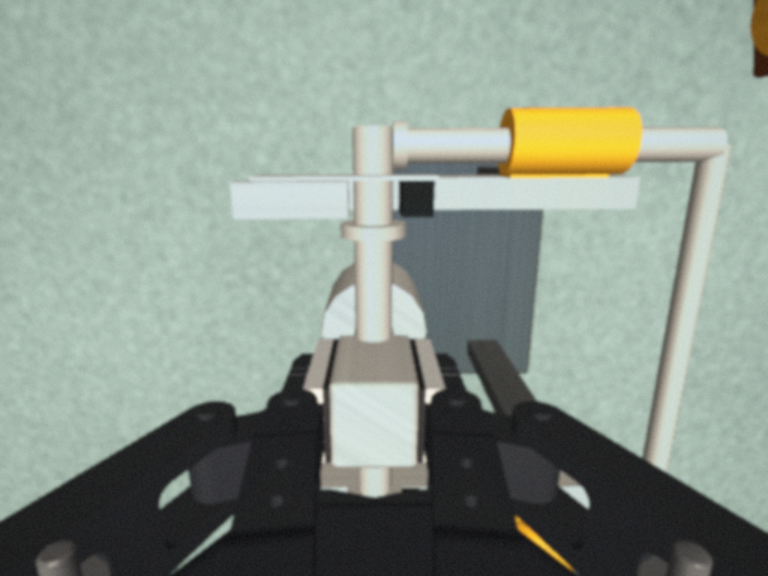

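>>> arm_command:
  steps:
    - [0, 0, 0.002, 0, 0, 0]
    - [0, 0, 0.002, 0, 0, 0]
    - [0, 0, 0, 0, 0, 0]

```text
time: 6.1
eef_pos: [0.5877, 0.1787, 0.1775]
tool_rot: [-93.0, 90.0, -105.3]
ft_force: [-6.0, 0.7, -6.6]
gripper_width: 0.0233
```

>>> arm_command:
  steps:
    - [0, 0, 0.001, 0, 0, 0]
    - [0, 0, 0.001, 0, 0, 0]
    - [0, 0, 0, 0, 0, 0]

```text
time: 6.35
eef_pos: [0.5877, 0.1787, 0.1784]
tool_rot: [-86.8, 90.0, -99.2]
ft_force: [-4.7, -0.3, -6.6]
gripper_width: 0.0233
```

>>> arm_command:
  steps:
    - [0, 0, 0.002, 0, 0, 0]
    - [0, 0, 0.002, 0, 0, 0]
    - [0, 0, 0, 0, 0, 0]

```text
time: 6.6
eef_pos: [0.5879, 0.1788, 0.1806]
tool_rot: [27.8, 90.0, 15.4]
ft_force: [-4.6, -0.6, -4.2]
gripper_width: 0.0235
```

>>> arm_command:
  steps:
    - [0, 0, 0.003, 0, 0, 0]
    - [0, 0, 0.003, 0, 0, 0]
    - [0, 0, 0.003, 0, 0, 0]
    - [0, 0, 0, 0, 0, 0]

```text
time: 6.93
eef_pos: [0.5883, 0.179, 0.1857]
tool_rot: [34.5, 89.9, 22.1]
ft_force: [-3.5, 0.4, 4.0]
gripper_width: 0.0233
```

```bash
python3 look.py wrist8
```

```text
6.9333 [0.5883369  0.17899884 0.18573461] yaw -12.389085323027702 toolx [ 1.6e-03  6.0e-04 -1.0e+00] [-3.5422622   0.43134453  4.0491421 ] [ 0.03701699  0.96951868 -0.02966343] 0.02333708680813092
bar seg 627 [11.24 16.82 22.38] 184.5847477795329
lip end [13.35178242] pad [22.84576714 33.21630188]
```

View pics/wrist8b.png

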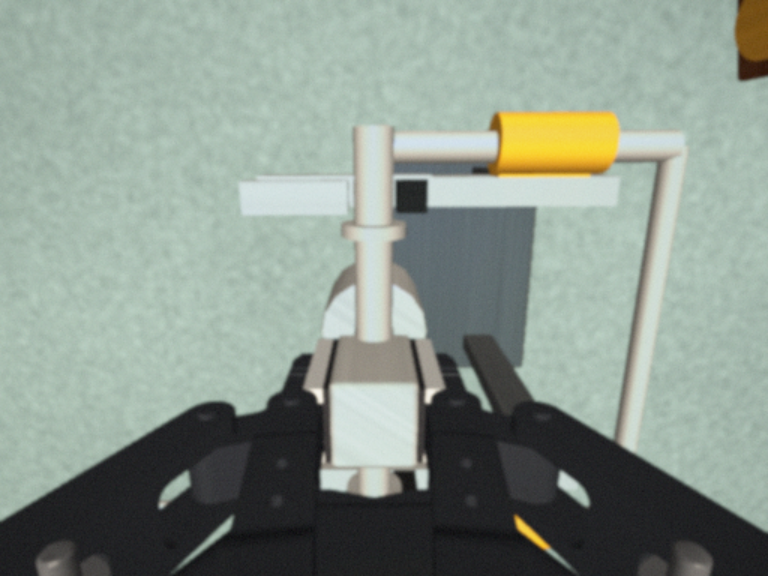

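>>> arm_command:
  steps:
    - [0, 0, 0.003, 0, 0, 0]
    - [0, 0, 0.003, 0, 0, 0]
    - [0, 0, 0.003, 0, 0, 0]
    - [0, 0, 0, 0, 0, 0]

```text
time: 7.32
eef_pos: [0.588, 0.1787, 0.1896]
tool_rot: [13.4, 90.0, 1.0]
ft_force: [0.2, -1.0, -3.5]
gripper_width: 0.0232
```

>>> arm_command:
  steps:
    - [0, 0, 0.004, 0, 0, 0]
    - [0, 0, 0.004, 0, 0, 0]
    - [0, 0, 0.004, 0, 0, 0]
    - [0, 0, 0.004, 0, 0, 0]
    - [0, 0, 0, 0, 0, 0]

```text
time: 7.73
eef_pos: [0.5879, 0.1789, 0.1978]
tool_rot: [37.6, 90.0, 25.3]
ft_force: [-0.3, 0.2, -3.2]
gripper_width: 0.0233
```

```bash
python3 look.py wrist9
```

```text
7.7333 [0.58790204 0.17889729 0.19777099] yaw -12.383729922897546 toolx [ 5.e-04  2.e-04 -1.e+00] [-0.30163281  0.19517513 -3.24934089] [ 0.02253957 -0.00157496  0.01264575] 0.023326454441739437
bar seg 634 [10.8  16.41 21.96] 196.71604375228296
lip end [9.17560626] pad [24.28132609 33.14654484]
```

View pics/wrist9b.png

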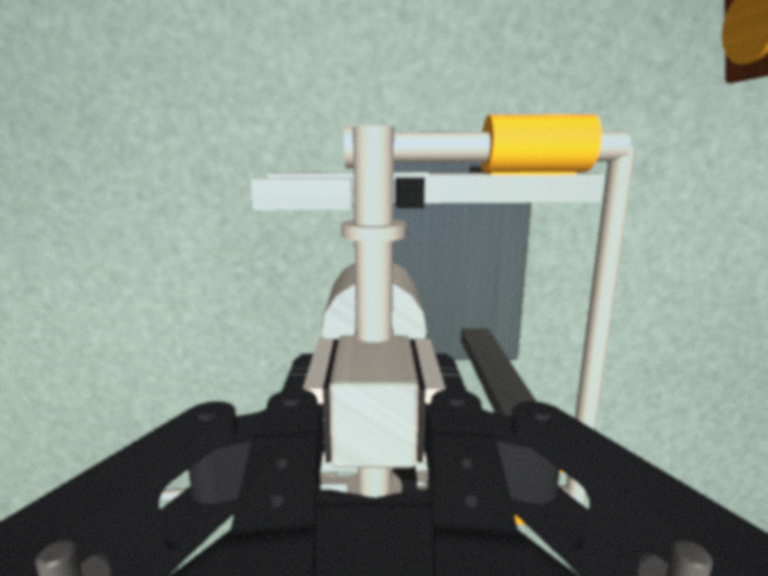

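>>> arm_command:
  steps:
    - [0, 0, 0.01, 0, 0, 0]
    - [0, 0, 0.02, 0, 0, 0]
    - [0, 0, 0.04, 0, 0, 0]
    - [0, 0, 0.05, 0, 0, 0]
    - [0, 0, 0.05, 0, 0, 0]

```text
time: 8.2
eef_pos: [0.5875, 0.1787, 0.284]
tool_rot: [-117.8, 90.0, -130.1]
ft_force: [-0.1, 0.2, -3.8]
gripper_width: 0.0236
```

>>> arm_command:
  steps:
    - [0, 0, 0.05, 0, 0, 0]
    - [0, 0, 0.04, 0, 0, 0]
    - [0, 0, 0.02, 0, 0, 0]
    - [0, 0, 0.01, 0, 0, 0]
    - [0, 0, 0, 0, 0, 0]

```text
time: 8.62
eef_pos: [0.5878, 0.1789, 0.3429]
tool_rot: [41.1, 89.9, 28.8]
ft_force: [-0.1, 1.0, -3.8]
gripper_width: 0.0232
```

```bash
python3 - <<'E'
from h import *
for n in ['scene','side']:
    c=snap(n,n+'10');cv2.imwrite(f'pics/{n}10b.png',c['color'])
    Q=cloud(c).reshape(-1,3);Q=Q[~np.isnan(Q[:,0])]
    m=(np.hypot(Q[:,0]-.5227,Q[:,1]+.2022)<.1)
    # rim: z>0.034
    P=Q[m&(Q[:,2]>.0345)&(Q[:,2]<.042)]
    T=Q[m&(Q[:,2]>.024)]
    from scipy.optimize import least_squares
    d=P[:,:2]
    s=least_squares(lambda p:np.hypot(*(d-p[:2]).T)-p[2],[.5227,-.2022,.03],loss='soft_l1',f_scale=.002).x
    e=cv2.minEnclosingCircle((T[:,:2]*1000).astype(np.float32))
    print(n,len(P),s,e,P[:,2].mean())
E
```

```text
scene 159 [ 0.52390547 -0.20095669  0.03141069] ((524.1427612304688, -199.16807556152344), 76.2320785522461) 0.03718563651900858
side 107 [ 0.52059721 -0.2044519   0.03048131] ((520.2030639648438, -204.4113006591797), 76.11511993408203) 0.036902128513994416
```

View pics/scene10b.png

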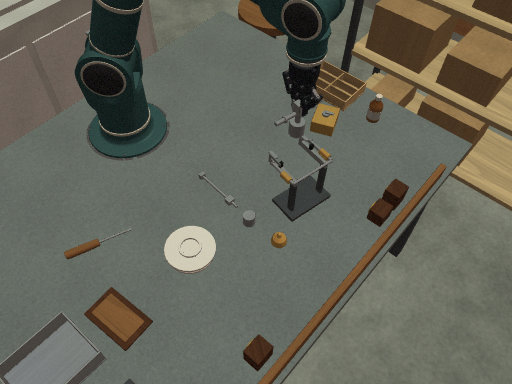

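```bash
python3 - <<'E'
from h import *
from scipy.optimize import least_squares
c=load('wrist1');Q=cloud(c);Q=Q.reshape(-1,3);Q=Q[~np.isnan(Q[:,0])]
m=(np.hypot(Q[:,0]-.5227,Q[:,1]+.2022)<.09)
T=Q[m&(Q[:,2]>.02)&(Q[:,2]<.045)];print(len(T),T.min(0),T.max(0))
P=T[T[:,2]>.0345];d=P[:,:2]
print(len(P),least_squares(lambda p:np.hypot(*(d-p[:2]).T)-p[2],[.5227,-.2022,.03],loss='soft_l1',f_scale=.002).x)
E
```

```text
3487 [ 0.44641569 -0.24277781  0.02060412] [ 0.59501675 -0.12409827  0.04008712]
363 [ 0.52083772 -0.19793269  0.03026628]
```

>>> arm_command:
  steps:
    - [-0.004, -0.02, 0, 0, 0, 0]
    - [-0.007, -0.04, 0, 0, 0, 0]
    - [-0.01, -0.06, 0, 0, 0, 0]
    - [-0.01, -0.06, 0, 0, 0, 0]
    - [-0.01, -0.06, 0, 0, 0, 0]

```text
time: 9.13
eef_pos: [0.5662, 0.0569, 0.3412]
tool_rot: [-148.3, 89.9, -160.7]
ft_force: [0.8, -1.6, -4.4]
gripper_width: 0.0234
```

>>> arm_command:
  steps:
    - [-0.01, -0.06, 0, 0, 0, 0]
    - [-0.01, -0.06, 0, 0, 0, 0]
    - [-0.01, -0.06, 0, 0, 0, 0]
    - [-0.01, -0.06, 0, 0, 0, 0]
    - [-0.01, -0.06, 0, 0, 0, 0]

```text
time: 9.55
eef_pos: [0.541, -0.0931, 0.3414]
tool_rot: [-169.5, 89.9, 178.1]
ft_force: [-0.3, 0.1, -3.7]
gripper_width: 0.0233
```

>>> arm_command:
  steps:
    - [-0.01, -0.06, 0, 0, 0, 0]
    - [-0.01, -0.06, 0, 0, 0, 0]
    - [-0.01, -0.06, 0, 0, 0, 0]
    - [-0.01, -0.04, 0, 0, 0, 0]
    - [0, -0.02, 0, 0, 0, 0]

```text
time: 9.97
eef_pos: [0.52, -0.2148, 0.3416]
tool_rot: [-146.2, 89.9, -158.8]
ft_force: [-0.2, -0.4, -3.7]
gripper_width: 0.0233
```

>>> arm_command:
  steps:
    - [0, 0, 0, 0, 0, 0]
    - [0, 0, 0, 0, 0, 0]

```text
time: 10.13
eef_pos: [0.5219, -0.2112, 0.3416]
tool_rot: [177.5, 89.9, 165.0]
ft_force: [-0.3, 1.1, -3.9]
gripper_width: 0.0232
```

```bash
python3 look.py wrist11 | head -1; python3 - <<'E'
from h import *
for n in ['scene','side']: snap(n,n+'11')
E
```

```text
10.1333 [ 0.52186256 -0.211169    0.34158281] yaw -12.425259977172942 toolx [-1.2e-03  3.0e-04 -1.0e+00] [-0.34626086  1.11158156 -3.92550442] [ 0.06838069 -0.01949695  0.0042648 ] 0.023219992639427957Traceback (most recent call last):
  File "look.py", line 11, in <module>
    print('bar seg',k.sum(),np.percentile(A[k],[3,50,97]).round(2),Z[k].max())
                            ~~~~~~~~~~~~~^^^^^^^^^^^^^^^^
    return _quantile_unchecked(
        a, q, axis, out, overwrite_input, method, keepdims, weights)
    return _ureduce(a,
                    func=_quantile_ureduce_func,
    ...<5 lines>...
                    overwrite_input=overwrite_input,
                    method=method)
    r = func(a, **kwargs)
    result = _quantile(arr,
                       quantiles=q,
    ...<2 lines>...
                       out=out,
                       weights=wgt)
    slices_having_nans = np.isnan(arr[-1, ...])
                                  ~~~^^^^^^^^^
IndexError: index -1 is out of bounds for axis 0 with size 0
```

View pics/wrist11b.png

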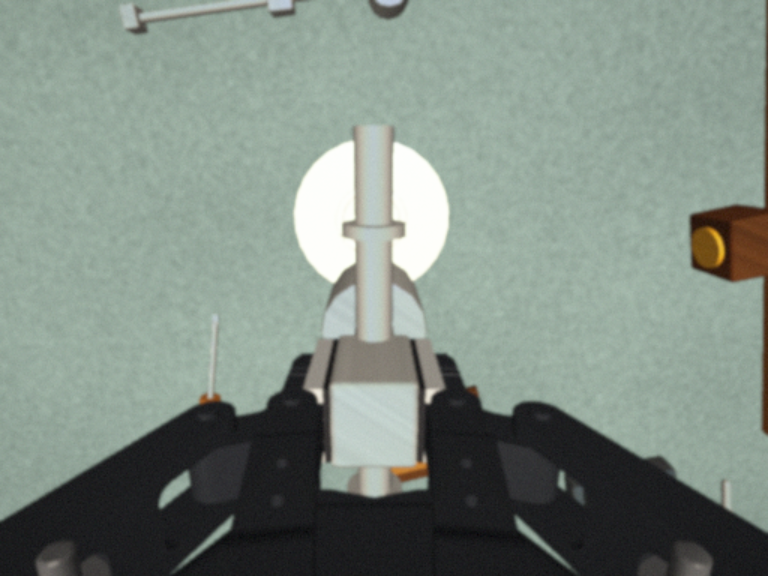

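View pics/side11.png

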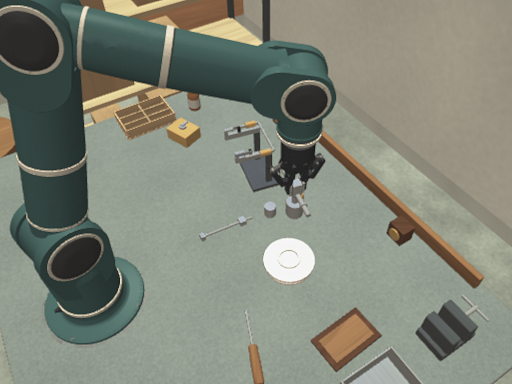

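```bash
python3 - <<'E'
from h import *
from scipy.optimize import least_squares
c=load('wrist11');Q=cloud(c)
g=c['color'].min(-1)
n=((Q[...,2]>.02)&(Q[...,2]<.05)&(np.hypot(Q[...,0]-.5227,Q[...,1]+.2022)<.1))
T=Q[n];print(n.sum(),T.min(0),T.max(0))
e=cv2.minEnclosingCircle((T[:,:2]*1000).astype(np.float32));print(e)
P=T[T[:,2]>.0345];d=P[:,:2]
print(len(P),least_squares(lambda p:np.hypot(*(d-p[:2]).T)-p[2],[.5227,-.2022,.03],loss='soft_l1',f_scale=.002).x)
# outer boundary by angular maxima
c0=np.array([.5219,-.2005]);r=T[:,:2]-c0;a=np.degrees(np.arctan2(r[:,1],r[:,0]));R=np.hypot(*r.T)
E=[]
for k in range(-180,180,6):
    m=(a>=k)&(a<k+6)
    if m.sum()>3 and R[m].max()>.07: E.append(T[m][R[m].argmax(),:2])
E=np.array(E);print(len(E),least_squares(lambda p:np.hypot(*(E-p[:2]).T)-p[2],[.52,-.2,.075],loss='soft_l1',f_scale=.001).x)
# bob/grip in side & scene relative
for n in ['scene','side']:
    c=load(n+'11');Q=cloud(c);z=Q[...,2]
    m=(np.hypot(Q[...,0]-.522,Q[...,1]+.211)<.04)&(z>.25)&(z<.295)
    B=Q[m][:,:2];C=pose(c)[1][:2]
    s=least_squares(lambda p:np.hypot(*(B-p).T)-.022,[.522,-.211],loss='soft_l1',f_scale=.001).x
    print(n,m.sum(),'bob',s, Q[m][:,2].min())
E
```

```text
5034 [ 0.44550003 -0.26776911  0.02640227] [ 0.59441525 -0.12570705  0.04045326]
((520.1854858398438, -199.4591522216797), 74.75699615478516)
263 [ 0.52027866 -0.20031224  0.03096551]
46 [ 0.52028177 -0.19953068  0.07421052]
scene 179 bob [ 0.52324386 -0.20961392] 0.25204305105634073
side 184 bob [ 0.5233679  -0.21244078] 0.25098150312930345
```

>>> arm_command:
  steps:
    - [-0.002, 0.009, -0.03, 0, 0, 0]
    - [0, 0.009, -0.06, 0, 0, 0]
    - [0, 0, -0.07, 0, 0, 0]
    - [0, 0, -0.07, 0, 0, 0]
    - [0, 0, -0.06, 0, 0, 0]

```text
time: 10.7
eef_pos: [0.521, -0.2007, 0.1952]
tool_rot: [158.9, 90.0, 146.6]
ft_force: [1.3, -0.2, -4.3]
gripper_width: 0.0234
```

>>> arm_command:
  steps:
    - [0, 0, -0.05, 0, 0, 0]
    - [0, 0, -0.03, 0, 0, 0]
    - [0, 0, -0.01, 0, 0, 0]
    - [0, 0, 0, 0, 0, 0]
    - [0, 0, 0, 0, 0, 0]

```text
time: 11.12
eef_pos: [0.5217, -0.2019, 0.1531]
tool_rot: [-2.2, 90.0, -14.6]
ft_force: [0.1, -0.8, -3.1]
gripper_width: 0.0235
```

```bash
python3 - <<'E'
from h import *
from scipy.optimize import least_squares
o=get_obs();print(o['eef_pos'],o['ft_force'])
for n in ['scene','side','wrist']:
    c=snap(n,n+'12');Q=cloud(c);z=Q[...,2]
    u,v=proj(c,[.522,-.202,.04]).astype(int);print(n,u,v)
    if n!='wrist': cv2.imwrite(f'pics/{n}12c.png',cv2.resize(c['color'][v-55:v+45,u-60:u+60],None,fx=5,fy=5,interpolation=cv2.INTER_CUBIC))
    else: cv2.imwrite(f'pics/{n}12c.png',cv2.resize(c['color'],(768,576)))
    r=np.hypot(Q[...,0]-.522,Q[...,1]+.2015)
    m=(r<.04)&(z>.055)&(z<.09)
    B=Q[m][:,:2]
    if len(B): print('bob',m.sum(),least_squares(lambda p:np.hypot(*(B-p).T)-.022,[.522,-.202],loss='soft_l1',f_scale=.001).x,Q[m][:,2].min())
    T=Q[(r<.09)&(z>.025)&(z<.034)&(r>.045)][:,:2]
    c0=np.array([.5219,-.2005]);q=T-c0;a=np.degrees(np.arctan2(q[:,1],q[:,0]));R=np.hypot(*q.T);E=[]
    for k in range(-180,180,6):
        mm=(a>=k)&(a<k+6)
        if mm.sum()>3 and R[mm].max()>.07: E.append(T[mm][R[mm].argmax()])
    E=np.array(E);print('disc',len(E),least_squares(lambda p:np.hypot(*(E-p[:2]).T)-p[2],[.52,-.2,.075],loss='soft_l1',f_scale=.001).x)
E
```

```text
[ 0.52171616 -0.20191133  0.15306685] [ 0.10806362 -0.8246361  -3.06490327]
scene 188 245
bob 69 [ 0.52295161 -0.20129012] 0.06373014446332248
disc 48 [ 0.52421112 -0.20109629  0.07394231]
side 288 256
bob 73 [ 0.52270073 -0.20469212] 0.061298646375244514
disc 49 [ 0.52104706 -0.20425065  0.07420658]
wrist 249 189
bob 202 [ 0.52121197 -0.20197414] 0.06625620497935317
disc 44 [ 0.52056494 -0.19958577  0.07436894]
```

View pics/scene12c.png

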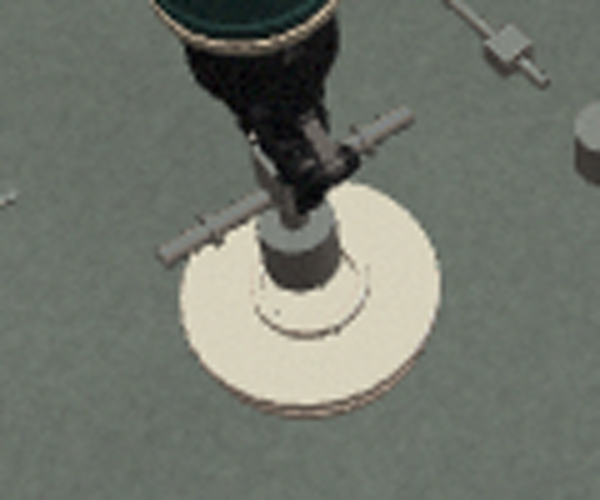

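View pics/side12c.png

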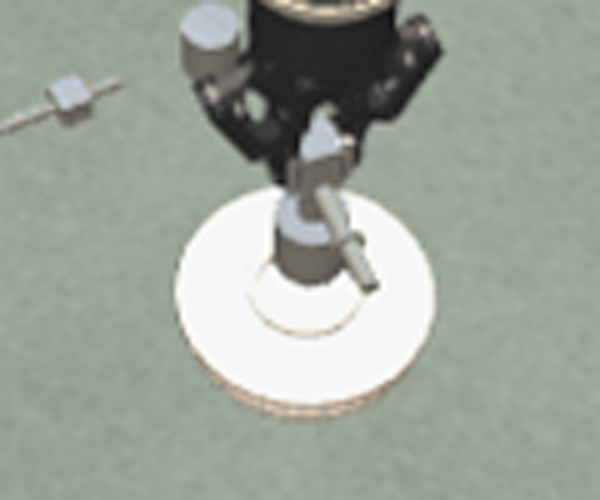

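View pics/wrist12c.png

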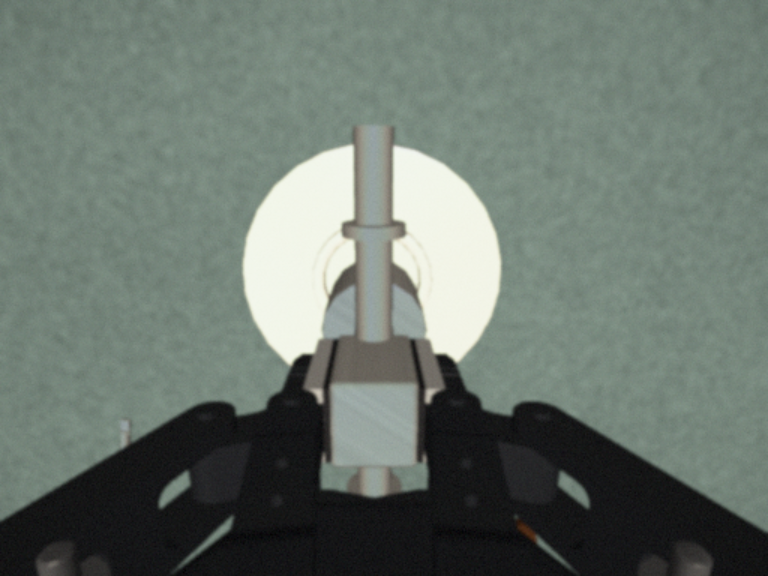

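>>> arm_command:
  steps:
    - [0, 0.002, -0.01, 0, 0, 0]
    - [0, 0, -0.015, 0, 0, 0]
    - [0, 0, -0.015, 0, 0, 0]
    - [0, 0, -0.012, 0, 0, 0]
    - [0, 0, 0, 0, 0, 0]

```text
time: 11.68
eef_pos: [0.5204, -0.2009, 0.1246]
tool_rot: [-177.8, 89.9, 169.8]
ft_force: [-0.1, -0.7, -3.2]
gripper_width: 0.0235
```

>>> arm_command:
  steps:
    - [0, 0, -0.004, 0, 0, 0]
    - [0, 0, -0.003, 0, 0, 0]
    - [0, 0, 0, 0, 0, 0]
    - [0, 0, 0, 0, 0, 0]

```text
time: 12.02
eef_pos: [0.5213, -0.2012, 0.1229]
tool_rot: [-37.0, 90.0, -49.4]
ft_force: [0.0, -0.0, -3.3]
gripper_width: 0.0232
```

Foot about 4 mm above the floor; free of the rim. Feel for the floor.

>>> arm_command:
  steps:
    - [0, 0, -0.002, 0, 0, 0]
    - [0, 0, -0.002, 0, 0, 0]
    - [0, 0, 0, 0, 0, 0]

```text
time: 12.27
eef_pos: [0.5212, -0.2011, 0.1207]
tool_rot: [177.4, 90.0, 165.0]
ft_force: [-0.2, -0.0, -3.6]
gripper_width: 0.023
```

>>> arm_command:
  steps:
    - [0, 0, -0.001, 0, 0, 0]
    - [0, 0, -0.001, 0, 0, 0]
    - [0, 0, 0, 0, 0, 0]

```text
time: 12.52
eef_pos: [0.5212, -0.2011, 0.1197]
tool_rot: [-159.6, 90.0, -171.9]
ft_force: [-0.1, 0.1, -3.5]
gripper_width: 0.0232
```

>>> arm_command:
  steps:
    - [0, 0, -0.001, 0, 0, 0]
    - [0, 0, 0, 0, 0, 0]
    - [0, 0, 0, 0, 0, 0]

```text
time: 12.77
eef_pos: [0.5212, -0.2011, 0.1193]
tool_rot: [-173.0, 90.0, 174.6]
ft_force: [-0.3, 0.4, -4.7]
gripper_width: 0.0234
```

>>> arm_command:
  steps:
    - [0, 0, -0.001, 0, 0, 0]
    - [0, 0, 0, 0, 0, 0]

```text
time: 12.93
eef_pos: [0.5212, -0.2011, 0.1187]
tool_rot: [-170.8, 90.0, 176.8]
ft_force: [-0.3, -0.1, -3.7]
gripper_width: 0.0235
```

>>> arm_command:
  steps:
    - [0, 0, -0.001, 0, 0, 0]
    - [0, 0, 0, 0, 0, 0]

```text
time: 13.1
eef_pos: [0.5213, -0.2012, 0.1185]
tool_rot: [56.0, 90.0, 43.6]
ft_force: [-1.1, 0.8, 2.1]
gripper_width: 0.0234
```

>>> arm_command:
  steps:
    - [0, 0, -0.001, 0, 0, 0]
    - [0, 0, 0, 0, 0, 0]

```text
time: 13.27
eef_pos: [0.5214, -0.2012, 0.1185]
tool_rot: [47.5, 90.0, 35.1]
ft_force: [-5.2, 1.3, 13.5]
gripper_width: 0.0233
```

>>> arm_command:
  steps:
    - [0, 0, 0.0015, 0, 0, 0]
    - [0, 0, 0, 0, 0, 0]

```text
time: 13.43
eef_pos: [0.5213, -0.2012, 0.1186]
tool_rot: [-21.8, 90.0, -34.2]
ft_force: [0.2, 0.2, -4.0]
gripper_width: 0.0235
```

```bash
python3 - <<'E'
from h import *
o=get_obs();print(o['eef_pos'],o['ft_force'],o['moment'])
for n in ['scene','side','wrist']:
    c=snap(n,n+'13')
    u,v=proj(c,[.522,-.202,.04]).astype(int)
    if n!='wrist': cv2.imwrite(f'pics/{n}13c.png',cv2.resize(c['color'][v-55:v+45,u-60:u+60],None,fx=5,fy=5,interpolation=cv2.INTER_CUBIC))
    else: cv2.imwrite(f'pics/{n}13c.png',cv2.resize(c['color'],(768,576)))
E
```

```text
[ 0.52127127 -0.20116824  0.11860725] [ 0.22819056  0.1629569  -3.99407654] [ 0.02619927 -0.00969193 -0.00316748]
```

View pics/scene13c.png

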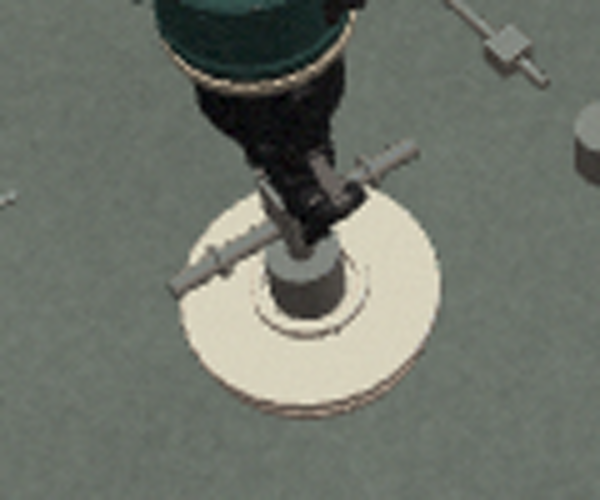

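View pics/side13c.png

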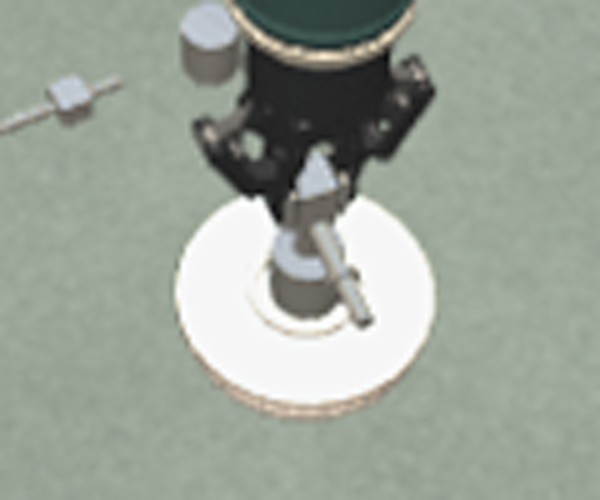

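>>> arm_command:
  steps:
    - [0, 0, -0.0005, 0, 0, 0]
    - [0, 0, 0, 0, 0, 0]

```text
time: 13.75
eef_pos: [0.5213, -0.2012, 0.1185]
tool_rot: [38.7, 90.0, 26.3]
ft_force: [-1.7, 1.6, 4.2]
gripper_width: 0.0233
```

>>> arm_command:
  steps:
    - [0, 0, 0, 0, 0, 0]
    - [0, 0, 0, 0, 0, 0]
    - [0, 0, 0, 0, 0, 0]
    - [0, 0, 0, 0, 0, 0]
    - [0, 0, 0, 0, 0, 0]
  fingers: 0.8

```text
time: 14.17
eef_pos: [0.5212, -0.2012, 0.1182]
tool_rot: [-162.0, 90.0, -174.4]
ft_force: [0.5, -0.5, -0.2]
gripper_width: 0.0683
```

>>> arm_command:
  steps:
    - [0, 0, 0, 0, 0, 0]
    - [0, 0, 0, 0, 0, 0]
    - [0, 0, 0, 0, 0, 0]

```text
time: 14.42
eef_pos: [0.5212, -0.2012, 0.1183]
tool_rot: [-122.8, 90.0, -135.2]
ft_force: [-0.1, 0.0, 1.0]
gripper_width: 0.0684
```

>>> arm_command:
  steps:
    - [0, 0, 0.01, 0, 0, 0]
    - [0, 0, 0.03, 0, 0, 0]
    - [0, 0, 0.05, 0, 0, 0]
    - [0, 0, 0.06, 0, 0, 0]
    - [0, 0, 0.06, 0, 0, 0]

```text
time: 14.83
eef_pos: [0.5207, -0.2012, 0.2246]
tool_rot: [-160.8, 89.9, -173.2]
ft_force: [1.0, 1.0, -0.0]
gripper_width: 0.0681
```

>>> arm_command:
  steps:
    - [-0.03, -0.03, 0.06, 0, 0, 0]
    - [-0.03, -0.05, 0.06, 0, 0, 0]
    - [-0.03, -0.05, 0.06, 0, 0, 0]
    - [0, -0.05, 0.03, 0, 0, 0]
    - [0, 0, 0, 0, 0, 0]

```text
time: 15.25
eef_pos: [0.4753, -0.2961, 0.3324]
tool_rot: [-19.3, 89.6, -32.0]
ft_force: [0.7, -0.4, 0.0]
gripper_width: 0.0685
```

```bash
python3 - <<'E'
from h import *
from scipy.optimize import least_squares
o=get_obs();print(o['time'],o['eef_pos'],o['ft_force'])
for n in ['scene','side','wrist']:
    c=snap(n,n+'14');Q=cloud(c);z=Q[...,2]
    r=np.hypot(Q[...,0]-.522,Q[...,1]+.2015)
    m=(r<.04)&(z>.042)&(z<.072);B=Q[m][:,:2]
    print(n,'bob',m.sum(),least_squares(lambda p:np.hypot(*(B-p).T)-.022,[.522,-.202],loss='soft_l1',f_scale=.001).x)
    g=Q[(r<.03)&(z>.135)&(z<.155)];print('grip top',len(g),g.mean(0) if len(g) else '',g[:,2].max() if len(g) else '')
    cv2.imwrite(f'pics/{n}14b.png',c['color'])
E
```

```text
15.25 [ 0.47531245 -0.29614554  0.33239652] [ 0.71455782 -0.44940383  0.02763264]
scene bob 98 [ 0.52227344 -0.20086732]
grip top 88 [ 0.52511334 -0.20223325  0.14224788] 0.14734076337492152
side bob 97 [ 0.52260477 -0.20387142]
grip top 82 [ 0.52046931 -0.20658678  0.14183855] 0.14743485376528742
wrist bob 17 [ 0.52075605 -0.20036023]
grip top 701 [ 0.52024799 -0.20068225  0.14358308] 0.1461253937647684
```

View pics/scene14b.png

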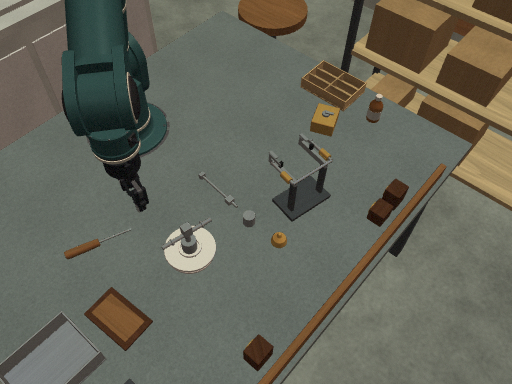

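View pics/wrist14b.png

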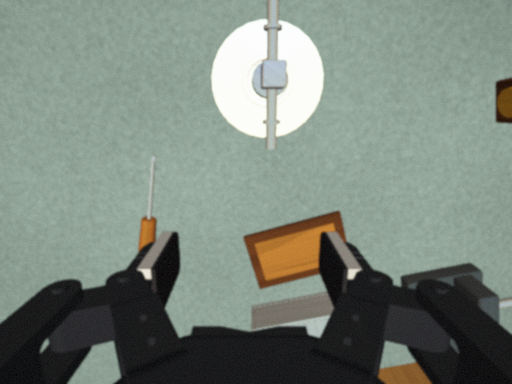

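View pics/side14b.png

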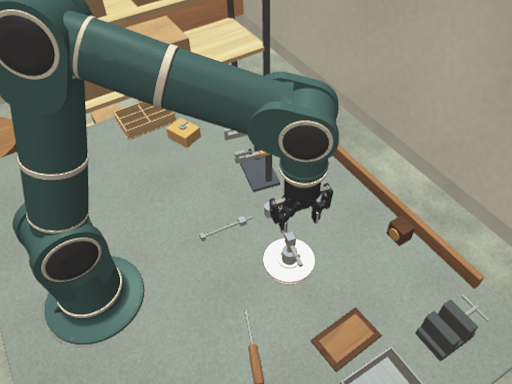

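>>> arm_command:
  steps:
    - [0, 0, 0, 0, 0, 0]
    - [0, 0, 0, 0, 0, 0]
    - [0, 0, 0, 0, 0, 0]

```text
time: 15.65
eef_pos: [0.4765, -0.2901, 0.3275]
tool_rot: [170.6, 89.9, 158.3]
ft_force: [-0.1, 0.0, 0.1]
gripper_width: 0.0683
```

```bash
python3 -c "from rig import sign_off;print(sign_off())"
```

```text
the job is handed in; nothing more can be done
None
```

The counterweight is off the hook and standing upright in the turntable recess, released. I handed the job in at about 15.7 s; no verdict was reported.

**Unhooking:** I gripped the weight front to back, raised it about 2 mm off the arms and pushed it back about 16.7 mm. The window between lips and pads came from the wrist depth image. I then lifted it straight out. Wrist force readings stayed under about 10 N, and the wrist picture showed the keeper had sprung closed under the bar.

**Setting down:** The weight was lowered by feel onto the recess floor. The firmest touch was about 17 N. I backed that off, set it down again lightly and opened the fingers.

**Last checks:**
- **Height:** the grip top measured 144 mm, as expected for standing on the floor.
- **Centring:** the bob is within about 2 mm of the disc centre in all three cameras.
- **Surroundings:** in the last pictures the bystanders look unmoved (I did not measure them), and the arm is clear with wrist force near zero.

**Disagreements:** the cameras differ from each other by 2–4 mm in absolute position, so I compared weight and recess within each camera's own view. On the lift the vertical force briefly read +4 N. I took this to be the bar riding over the pins, since it was gone 4 mm higher.

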